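# Fetch the sample jar from behind the reagent bottles

## Task

The green-lidded sample jar stands in the grey bay behind two tall reagent bottles. Leaving the jar alone until then, first move both bottles out to the black mat so that they stand there together, then put the jar upright in the middle of the green disc on the white loading block, and after that put the blue-capped and the yellow-capped bottle each back upright where it stood in the bay. Knock nothing over and leave the red-lidded jar, the beaker and the timer alone.

Things in the scene. Friction and masses are not known exactly. Their poses are not given: they have to be found in the camera images.
- blue_bottle_centre (a point): tall white reagent bottle with a blue screw cap and blue band, loose, stands upright, 150 mm tall, about 0.25 kg: round body 60 mm across up to 105 mm, shoulder, then the cap, 38 mm across, over the top 28 mm (122 to 150 mm above its underside). The point is its centre, 75 mm above its underside; z is up along its axis. Its starting place in the bay, left or right, is where it must return to
- yellow_bottle_centre (a point): tall white reagent bottle with a yellow screw cap and yellow band, loose, stands upright, 150 mm tall, about 0.25 kg: round body 60 mm across up to 105 mm, shoulder, then the cap, 38 mm across, over the top 28 mm (122 to 150 mm above its underside). The point is its centre, 75 mm above its underside; z is up along its axis. Its starting place in the bay, left or right, is where it must return to
- jar_centre (a point): sample jar with a green lid, loose, round, 46 mm across from top to bottom and 52 mm tall, about 0.08 kg; stands in the bay behind (+x side of) the two bottles. The point is its centre, 26 mm above its underside; z is up along its axis
- bay: fixed bay with a flat grey floor, 170 mm (its x) by 210 mm (its y); origin on the work surface, its floor is 8 mm higher and reaches from x = -75 mm to +95 mm, y = -105 to +105 mm; white walls 6 mm thick along both y ends and the +x end, their tops 26 mm above the work surface; open towards -x. The bottles stand side by side in y about 84 mm apart at x about -30 mm, the jar near x = +33 mm
- mat: fixed flat black mat, the side area, 210 mm (its x) by 140 mm (its y), 3 mm thick; origin at the centre of its underside on the work surface. It may lie on either side of the bay
- pad: fixed white square loading block, 100 by 100 mm, its flat top 15 mm above the work surface, with a green disc 68 mm across, flush in the middle of the top; origin at the centre of its underside. It may lie on either side of the bay, across from the mat
- spare_jar_centre (a point): bystander: loose jar like the sample jar but with a red lid, 46 mm across and 52 mm tall; the point is its centre, 26 mm up. Leave it alone
- beaker: bystander: loose open glass beaker, 70 mm across, 85 mm tall; origin at the centre of its underside. Leave it alone
- timer: bystander: loose flat grey timer, 70 by 65 by 25 mm; origin at the centre of its underside. Leave it alone
Mind the look-alikes: they are no part of the job. What is shaped like the part that bears jar_centre but purple is not meant.

How it is judged (in metres and radians):
On the way, in this order (a step that is already met when the one before it is completed fails the run):
1. both bottles stand upright and released on the black mat together, the jar not yet moved by more than 15 mm (linear speed of each of blue_bottle, yellow_bottle below 0.02 m/s and angle between each of blue_bottle_centre, yellow_bottle_centre's own z axis and vertical below 0.12 rad and x of blue_bottle_centre in the frame of mat between -0.09 and 0.09 m and y of blue_bottle_centre in the frame of mat between -0.055 and 0.055 m and z of blue_bottle_centre in the frame of mat between 0.072 and 0.084 m and contact force between each of blue_bottle, yellow_bottle and the fingers below 0.1 N and x of yellow_bottle_centre in the frame of mat between -0.09 and 0.09 m and y of yellow_bottle_centre in the frame of mat between -0.055 and 0.055 m and z of yellow_bottle_centre in the frame of mat between 0.072 and 0.084 m and distance of jar_centre from where it was at the start of the episode below 0.015 m), for 0.2 s.
2. the green-lidded jar stands released on the green disc, its centre within 14 mm of the disc's, while both bottles still stand on the mat (linear speed of each of jar, blue_bottle, yellow_bottle below 0.02 m/s and angle between each of jar_centre, blue_bottle_centre, yellow_bottle_centre's own z axis and vertical below 0.12 rad and horizontal distance between jar_centre and pad below 0.014 m and z of jar_centre in the frame of pad between 0.036 and 0.046 m and contact force between each of jar, blue_bottle, yellow_bottle and the fingers below 0.1 N and x of blue_bottle_centre in the frame of mat between -0.09 and 0.09 m and y of blue_bottle_centre in the frame of mat between -0.055 and 0.055 m and z of blue_bottle_centre in the frame of mat between 0.072 and 0.084 m and x of yellow_bottle_centre in the frame of mat between -0.09 and 0.09 m and y of yellow_bottle_centre in the frame of mat between -0.055 and 0.055 m and z of yellow_bottle_centre in the frame of mat between 0.072 and 0.084 m), for 0.2 s.
At the end, for the whole second after the job is handed in: The green-lidded jar stands upright on the loading block, its centre within 14 mm of the disc's centre; each bottle stands upright on the bay's floor with its centre within 15 mm of where it stood at the start; all are released and at rest (linear speed of each of jar, blue_bottle, yellow_bottle below 0.02 m/s and angle between each of jar_centre, blue_bottle_centre, yellow_bottle_centre's own z axis and vertical below 0.12 rad and horizontal distance between jar_centre and pad below 0.014 m and z of jar_centre in the frame of pad between 0.036 and 0.046 m and contact force between jar and the fingers below 0.1 N and distance of each of blue_bottle_centre, yellow_bottle_centre from where it was at the start of the episode below 0.015 m and z of each of blue_bottle_centre, yellow_bottle_centre in the frame of bay below 0.088 m); the robot touches nothing.
It fails at once if a bottle or the sample jar is tipped over (angle between any of blue_bottle_centre, yellow_bottle_centre, jar_centre's own z axis and vertical above 0.7 rad).
It fails at once if the red-lidded jar is moved by more than 20 mm (distance of spare_jar_centre from where it was at the start of the episode above 0.02 m).
It fails at once if the beaker is moved by more than 20 mm (distance of beaker from where it was at the start of the episode above 0.02 m).
It fails at once if the timer is moved by more than 20 mm (distance of timer from where it was at the start of the episode above 0.02 m).
It also fails if it takes over 115 s, if anything falls off the work surface, if the arm or the gripper's body presses on something with over 40 N, if the wrist force passes 120 N, or if a joint passes its speed limit or range.

## Robot

A 6-joint arm with a two-finger parallel gripper is mounted at the origin on the work surface. World frame = base frame: x ahead of the robot, y to its left, z up, the work surface at z = 0. Lengths are in mm, angles in rad, forces in N, time in s.
With the tool pointing down it reaches from about 350 to 775 mm from the base axis. Payload 7.3 kg.
Tool frame: the origin (TCP) lies at the very end of the fingers, on their centre line; the grasp point (between the pads) lies grip_point_offset behind it (grip_point_offset is the distance from the TCP to the grasp point, in mm); x points along the fingers, z is the direction in which the jaws open and shut, and the axes are right-handed (so a half turn about x gives the same grasp; the last joint's range is limited). The gripper opens to 92 mm and grips with 3 to 60 N. Pads are 19 mm wide; open, the fingers measure 130 mm over their backs; the gripper's body (75 mm by 190 mm) begins 47 mm behind the grasp point.
Start: joints at [-1.465, 0.342, 1.524, -0, 1.275, -0.146], TCP at [130.824, -508.458, 226.741] pointing down, gripper open.
Joint ranges: [-2.53, 2.53], [-0.77, 2.02], [0.04, 2.7], [-1, 4.14], [0.28, 2.66], [-3.11, 3.11]. Speed limits (rad/s): [2.57, 2.57, 3.14, 3.14, 3.14, 3.14].

## Interface

Orientations are given as [roll, pitch, yaw] about the fixed x, y, z axes, in that order (R = Rz(yaw) Ry(pitch) Rx(roll)).
In Python, from plant import * gives the robot as it stands.
- The arm moves only by the tool send_rows, never from a script. Its argument "series" is text: rows parted by semicolons, each of 5 numbers parted by spaces: the gripper's target within -1 to 1 (fully open at 1, half-way at 0, shut at -1), then the shift along the tool's x, y, z in units of 30 mm (1.0 is 30 mm), then the turn about the tool's x in units of 5 degrees (1.0 is 5 degrees). A call has 1 to 8 rows; each row is the pose to reach, as a shift and turn from the pose commanded when the call began, along the tool's axes at that moment; what a row does not reach only later rows make up. A row lasts 1/8 s, in which the tool goes at most 62.5 mm and 10.7 degrees, less where a joint would pass 70% of its speed; a pose out of reach is approached as far as the arm can. A call with a gripper value outside its range is refused whole. The fingers move at their own pace and stop on an object; the grip force is fixed at half the most. Time passes only in rows, so rows that repeat a pose let the fingers close. It gives the time, the measured TCP pose, the force and the opening at its end, in the units of the state.
- get_obs(): the state, without advancing time (a new reading comes with each control period).
- capture(name): name is "scene" or "top" or "wrist"; returns a dict with "pixels" (420x560x3 uint8, red, green, blue), "mtx" (3x3 intrinsics, pixels), "R" (3x3) and "t" (3): a world point X has camera coordinates R X + t. Camera axes: x right, y down, z forward; pixel columns grow to the right and rows downward; lengths in mm; the calibration is good to about 2 mm. A picture is of the moment at which its call begins. There is no depth.
- close_job(): hands the job in, once; it reports no verdict.
Trained networks look in a picture, given as the dict that the camera call returned (one of the last four; its "shot" number tells which), for a name from the list of things; names that differ only in an ending like _2 or _b are one class to them, and where a whole thing is asked for, a point or a joint stands for the part that bears it (a point fixed in the world has none). Each returns a list of dicts, best first, with "score" (0 to 1); they miss things now and then, are a little off and sometimes report something else, mostly with a low value. They report only what shows in the picture. A call takes as long as a camera call. They do not tell look-alikes from the thing itself.
- cut_out(picture, thing): "pixels" (420x560 bool, what is visible of it).
- place_of(picture, thing): "point" ([x, y, z] in mm, in world coordinates, good to about 4 mm: a listed point, or the origin of a listed thing).
The state is a dict: "time": time; "joint_positions": joint angles; "dq": joint speeds; "tau": joint torques, N m; "tool_pos": TCP position; "tcp_rot": TCP orientation; "contact_force": force on the tool from outside, world axes, zero at the start; "moment": the same for the moment, N m; "grip_width": finger opening in mm.
Only numpy, scipy, OpenCV 4.12 (cv2) and the standard library are available. Lean on these libraries where they do the work, as an engineer would, in place of code of your own. Each camera call takes 0.05 s, during which the arm holds its last target.

## Working session

There is one attempt and no reset: what is moved stays moved. The work goes in short steps, Python scripts to look and compute and a tool call to move; the robot and the scene stay as the last step left them, time stands still between calls to the robot, and variables do not carry over. Pictures are saved under pics/ and viewed, and the job is handed in when it is done.

Besides the shell and the picture viewer there is one more tool, called as name(argument=value, ...) on one line, values as JSON. send_rows: Moves the arm, as the interface text tells. Its arguments: {"type":"object","properties":{"series":{"type":"string"}},"required":["series"]}

```bash
mkdir -p pics; ls; python3 - <<'E'
from plant import *
import cv2
print(get_obs())
import plant; print([n for n in dir(plant) if not n.startswith('_')])
for n in ["scene","top","wrist"]:
    p=capture(n); cv2.imwrite(f"pics/{n}0.png",p["pixels"][:,:,::-1])
    if n!="wrist":
        for th in ["blue_bottle_centre","yellow_bottle_centre","jar_centre","bay","mat","pad","spare_jar_centre","beaker","timer"]:
            print(n,th,[(round(d["score"],2),[round(float(v)) for v in d["point"]]) for d in place_of(p,th)][:4])
E
```

```text
pics
{'time': 0.0, 'joint_positions': array([-1.46498639e+00,  3.42743704e-01,  1.52505496e+00,  7.19258141e-06,
        1.27539382e+00, -1.45984833e-01]), 'dq': array([-4.54440562e-04, -3.82852883e-04,  6.74359268e-04, -2.40555441e-05,
        5.77584012e-04, -1.36568338e-04]), 'tau': array([-1.29796455e-03, -4.31247103e+01, -2.44223410e+01,  7.15252245e-02,
        5.58954547e-02, -1.22830161e-04]), 'tool_pos': array([ 130.78603818, -508.01140372,  226.02083766]), 'tcp_rot': array([2.99130882, 1.56919649, 1.67230516]), 'contact_force': array([ 0.83256333,  0.16890051, -0.10220809]), 'moment': array([ 0.0240648 , -0.00101405, -0.04285096]), 'grip_width': 91.6567226766114}
['Unreachable', 'capture', 'close_job', 'cut_out', 'get_obs', 'grip_point_offset', 'place_of']
scene blue_bottle_centre [(0.77, [525, -55, 84])]
scene yellow_bottle_centre [(0.93, [522, 40, 80]), (0.44, [526, -53, 80])]
scene jar_centre [(0.75, [583, -5, 32]), (0.73, [712, -28, 24])]
scene bay [(0.98, [549, -3, 1])]
scene mat [(0.84, [478, 290, -1])]
scene pad [(0.73, [502, -269, -4])]
scene spare_jar_centre [(0.64, [753, -231, 25]), (0.45, [521, -54, 86])]
scene beaker [(0.58, [787, 168, -1])]
scene timer [(0.85, [370, -3, 2])]
top blue_bottle_centre [(0.76, [521, -52, 84]), (0.51, [585, -2, 35])]
top yellow_bottle_centre []
top jar_centre [(0.77, [584, -2, 33]), (0.68, [520, -54, 86]), (0.58, [710, -29, 26])]
top bay []
top mat [(0.66, [474, 288, 2]), (0.64, [518, 43, 83])]
top pad [(0.71, [510, -268, 3])]
top spare_jar_centre [(0.73, [751, -229, 26])]
top beaker [(0.66, [789, 172, 0])]
top timer [(0.58, [374, -1, 1])]
```

View pics/scene0.png

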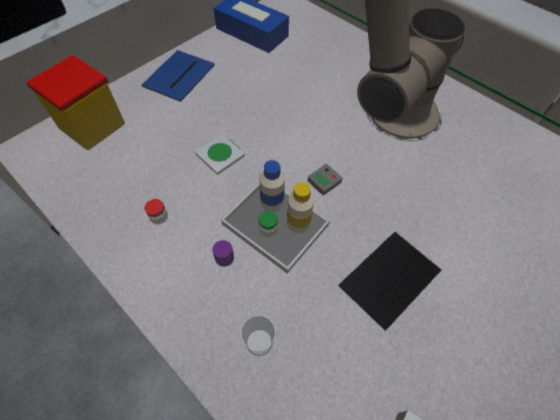

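View pics/top0.png

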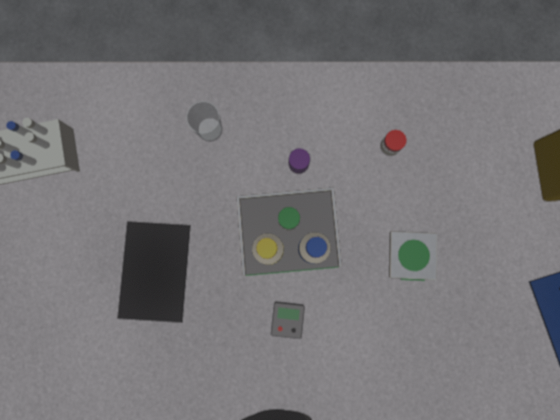

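View pics/wrist0.png

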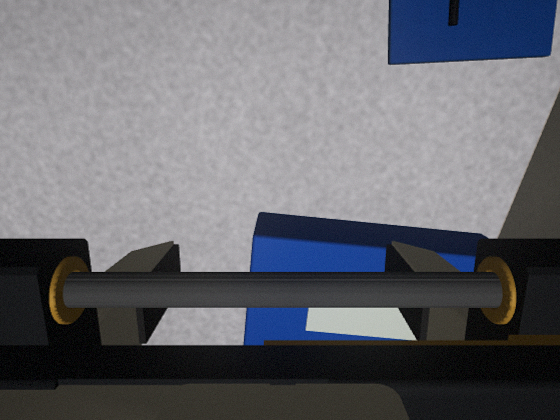

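```bash
python3 - <<'E'
from plant import *
import cv2,numpy as np
from scipy.spatial.transform import Rotation as Ro
print(grip_point_offset)
o=get_obs(); print(np.round(Ro.from_euler('xyz',o['tcp_rot']).as_matrix(),3))
p=capture("top"); print(p["mtx"],p["R"],p["t"])
q=capture("scene");
def pr(p,X):
    c=p["R"]@np.array(X,float)+p["t"]; u=p["mtx"]@c; return np.round(u[:2]/u[2],1)
for X in ([521,-52,158],[519,42,158],[584,-2,60],[475,289,3],[507,-268,15],[710,-28,52]): print(X,pr(p,X),pr(q,X))
E
```

```text
18.8
[[ 0.     0.968  0.249]
 [-0.     0.249 -0.968]
 [-1.     0.     0.   ]]
[[419.35232481   0.         282.55429702]
 [  0.         419.35232481 215.30978758]
 [  0.           0.           1.        ]] [[ 0.00169907 -0.99999296 -0.00334616]
 [-0.99433826 -0.00133392 -0.10625277]
 [ 0.10624756  0.00350775 -0.99433352]] [  5.21348389 592.52988052 856.57072732]
[521, -52, 158] [314.5 247.4] [272.  165.8]
[519, 42, 158] [262.3 248.4] [303.5 189.4]
[584, -2, 60] [286.5 218. ] [268.4 218.3]
[475, 289, 3] [151.4 270.7] [390.5 277.7]
[507, -268, 15] [411.  256.2] [220.4 151.7]
[710, -28, 52] [298.9 158.6] [221.2 247.3]
```

The top picture shows:
- yellow cap at about (266,248) and blue cap at about (316,246)
- green jar at (289,218), with the purple look-alike at (299,160)
- mat around (155,271)
- pad disc at (414,255)

Next I refine these by colour segmentation.

```bash
cat > h.py <<'E'
from plant import *
import cv2,numpy as np
from scipy.spatial.transform import Rotation as Ro
def pr(p,X):
    c=p["R"]@np.array(X,float)+p["t"]; u=p["mtx"]@c; return u[:2]/u[2]
def back(p,uv,z):
    d=p["R"].T@np.linalg.inv(p["mtx"])@np.array([uv[0],uv[1],1.]); o=-p["R"].T@p["t"]
    return o+d*(z-o[2])/d[2]
def state():
    o=get_obs(); print("t",round(o['time'],2),"tcp",np.round(o['tool_pos'],1),"yawjaw",np.round(Ro.from_euler('xyz',o['tcp_rot']).as_matrix(),3).tolist(),"F",np.round(o['contact_force'],1),"w",round(o['grip_width'],1)); return o
def plan(target,turn_deg=0):
    """units for tool shift to world target from current measured"""
    o=get_obs(); R=Ro.from_euler('xyz',o['tcp_rot']).as_matrix()
    return np.round(R.T@(np.array(target)-o['tool_pos'])/30,2)
RNG={'green':(40,85),'blue':(105,130),'yellow':(18,34)}
def blobs(p,col):
    hsv=cv2.cvtColor(p["pixels"],cv2.COLOR_RGB2HSV); lo,hi=RNG[col]
    m=cv2.inRange(hsv,(lo,110,60),(hi,255,255)); n,l,s,c=cv2.connectedComponentsWithStats(m)
    return [(s[i][4],np.round(c[i],1),s[i][:4]) for i in range(1,n) if s[i][4]>60]
def save(p,name): cv2.imwrite(f"pics/{name}.png",cv2.resize(p["pixels"][:,:,::-1],None,fx=1.4,fy=1.4,interpolation=cv2.INTER_CUBIC))
E
python3 - <<'E'
from h import *
for n in ("top","scene"):
    p=capture(n)
    for c,z in (('green',60),('green',15),('blue',158),('yellow',158)):
        for a,cc,bb in blobs(p,c):
            print(n,c,z,a,cc,bb,np.round(back(p,cc,z),1)[:2])
    g=cv2.cvtColor(p["pixels"],cv2.COLOR_RGB2GRAY); m=((g<40)*255).astype(np.uint8)
    cs,_=cv2.findContours(m,cv2.RETR_EXTERNAL,cv2.CHAIN_APPROX_SIMPLE)
    for c in cs:
        if cv2.contourArea(c)>2500:
            ap=cv2.approxPolyDP(c,6,True)[:,0]
            if len(ap)==4:
                w=np.array([back(p,u,3) for u in ap]); print(n,'mat',np.round(w,0)[:,:2].tolist(),w.mean(0))
E
```

```text
top green 60 180 [289.  217.9] [280 208  19  19] [584.2  -7.2]
top green 60 79 [423.3 251.9] [416 242  12  23] [ 515.2 -279.6]
top green 15 180 [289.  217.9] [280 208  19  19] [588.7  -7.7]
top green 15 79 [423.3 251.9] [416 242  12  23] [ 516.1 -294.5]
top blue 158 295 [316.1 246.7] [307 238  19  19] [522.3 -54.8]
top blue 158 1324 [549.7 305.4] [531 273  29  88] [ 419.3 -467.5]
top yellow 158 1329 [549.2 165.3] [535 132  25  68] [ 671.9 -483.2]
top yellow 158 314 [266.4 247.7] [257 238  20  20] [520.3  34.6]
scene green 60 310 [219.2 151.8] [208 143  23  18] [ 531.  -237.6]
scene green 60 68 [321.1 178.9] [315 174  14  11] [409.   11.5]
scene green 60 251 [267.8 219.1] [259 211  19  17] [586.5  -1.5]
scene green 15 310 [219.2 151.8] [208 143  23  18] [ 509.7 -270. ]
scene green 15 68 [321.1 178.9] [315 174  14  11] [380.6  -6.5]
scene green 15 251 [267.8 219.1] [259 211  19  17] [568.2 -20.3]
scene blue 158 1878 [255.8  23.9] [214   0  75  51] [ 173.1 -463.1]
scene blue 158 1785 [177.7  74.8] [142  51  72  49] [ 479.5 -446. ]
scene blue 158 222 [271.6 168.8] [264 161  16  18] [527.7 -46.6]
scene blue 158 148 [272.2 199.1] [261 193  23  12] [584.6  11.3]
scene yellow 158 2717 [ 87.7 117. ] [35 83 89 66] [ 730.4 -477.9]
scene yellow 158 286 [301.5 192.1] [293 182  18  21] [527.4  43.7]
scene yellow 158 222 [298.3 220.4] [287 211  25  17] [584.2  86.5]
scene mat [[370.0, 228.0], [571.0, 216.0], [580.0, 346.0], [379.0, 360.0]] [474.97039677 287.71226832   3.        ]
```

```bash
python3 - <<'E'
from h import *
from scipy.optimize import least_squares
ps={n:capture(n) for n in ("top","scene")}
for n,p in ps.items(): print(n,-p["R"].T@p["t"])
hs=np.linspace(0,2*np.pi,40)
def sil(p,x,y,z0,z1,r):
    P=np.array([pr(p,[x+r*np.cos(a),y+r*np.sin(a),z]) for z in (z0,z1) for a in hs]).astype(np.float32)
    h=cv2.convexHull(P)[:,0]; return np.r_[h.min(0),h.max(0)]
obs={'blue':({'top':[307,238,19,19],'scene':[264,161,16,18]},130,158,19),
'yellow':({'top':[257,238,20,20],'scene':[293,182,18,21]},130,158,19),
'jar':({'top':[280,208,19,19],'scene':[259,211,19,17]},42,60,23)}
for k,(o,z0,z1,r) in obs.items():
    for use in (("top",),("scene",),("top","scene")):
        f=lambda v: np.concatenate([sil(ps[n],v[0],v[1],z0,z1,r)-np.array([o[n][0]-.5,o[n][1]-.5,o[n][0]+o[n][2]-.5,o[n][1]+o[n][3]-.5]) for n in use])
        s=least_squares(f,[520,0],diff_step=1e-4); print(k,use,np.round(s.x,1),np.round(s.fun,1))
for t in ("blue_bottle_centre","yellow_bottle_centre","jar_centre","pad"):
    for n,p in ps.items():
        print(t,n,[(round(d["score"],2),np.round(d["point"]).tolist()) for d in place_of(p,t)][:2])
E
```

```text
top [498.15771805   2.99920176 914.69237635]
scene [903.82888673 326.39229113 844.38792018]
blue ('top',) [521.8   0. ] [-31.4  -1.1 -29.3   1.1]
blue ('scene',) [532.6   0. ] [12.9 14.5 14.3 17.7]
blue ('top', 'scene') [525.6   0. ] [-31.4  -3.2 -29.3  -0.9  15.1  12.7  16.5  15.8]
yellow ('top',) [520.8   0. ] [18.6 -0.6 19.7  0.6]
yellow ('scene',) [511.7   0. ] [ -9.7 -11.9 -10.3 -11.8]
yellow ('top', 'scene') [517.6   0. ] [ 18.6   1.2  19.7   2.3 -11.5 -10.3 -12.1 -10.3]
jar ('top',) [586.7   0. ] [-5.2 -2.  -1.8  2. ]
jar ('scene',) [582.8   0. ] [ 1.1 -0.3  1.6  3.2]
jar ('top', 'scene') [585.1   0. ] [-5.2 -1.2 -1.8  2.7  0.4  0.3  0.9  3.9]
blue_bottle_centre top [(0.93, [521.0, -55.0, 87.0])]
blue_bottle_centre scene [(0.93, [522.0, -54.0, 82.0]), (0.55, [522.0, 40.0, 79.0])]
yellow_bottle_centre top [(0.83, [517.0, 42.0, 84.0])]
yellow_bottle_centre scene [(0.61, [522.0, 38.0, 78.0])]
jar_centre top [(0.81, [710.0, -32.0, 27.0]), (0.66, [586.0, -5.0, 34.0])]
jar_centre scene [(0.93, [585.0, -6.0, 34.0]), (0.76, [715.0, -28.0, 24.0])]
pad top [(0.58, [512.0, -268.0, 4.0]), (0.44, [472.0, 288.0, 4.0])]
pad scene [(0.73, [504.0, -269.0, -2.0])]
```

```bash
python3 - <<'E'
from h import *
from scipy.optimize import least_squares
ps={n:capture(n) for n in ("top","scene")}
hs=np.linspace(0,2*np.pi,40)
def sil(p,x,y,z0,z1,r):
    P=np.array([pr(p,[x+r*np.cos(a),y+r*np.sin(a),z]) for z in (z0,z1) for a in hs])
    return np.r_[P.min(0),P.max(0)]
obs={'blue':({'top':[307,238,19,19],'scene':[264,161,16,18]},130,158,19),
'yellow':({'top':[257,238,20,20],'scene':[293,182,18,21]},130,158,19),
'jar':({'top':[280,208,19,19],'scene':[259,211,19,17]},42,60,23)}
for k,(o,z0,z1,r) in obs.items():
    for use in (("top",),("scene",),("top","scene")):
        f=lambda v: np.concatenate([sil(ps[n],v[0]*100,v[1]*100-500,z0,z1,r)-np.array([o[n][0]-.5,o[n][1]-.5,o[n][0]+o[n][2]-.5,o[n][1]+o[n][3]-.5]) for n in use])
        s=least_squares(f,[5.2,5.0],diff_step=1e-3); print(k,use,np.round(s.x*100-[0,500],1),np.round(s.fun,1))
for n,p in ps.items(): save(p[:] if 0 else p,n+"1")
p=ps["scene"]; c=p["pixels"][130:280,180:360,::-1]; cv2.imwrite("pics/crop1.png",cv2.resize(c,None,fx=4,fy=4,interpolation=cv2.INTER_CUBIC))
E
```

```text
blue ('top',) [521.8 -55.3] [-1.5 -1.1  1.4  1.1]
blue ('scene',) [521.6 -52.9] [-0.4 -1.4  0.4  1.3]
blue ('top', 'scene') [521.6 -54.5] [-1.9 -1.   1.   1.2 -0.9 -1.7 -0.1  1. ]
yellow ('top',) [520.8  34.7] [-0.7 -0.6  0.7  0.6]
yellow ('scene',) [519.7  37.6] [-0.  -0.2  0.   0.2]
yellow ('top', 'scene') [520.3  35.8] [-1.3 -0.3  0.1  0.9 -0.8 -0.5 -0.8 -0.1]
jar ('top',) [586.7  -7.2] [-1.7 -2.   1.7  2. ]
jar ('scene',) [582.   -5.2] [-0.2 -1.8  0.2  1.7]
jar ('top', 'scene') [584.8  -6.2] [-2.2 -1.   1.3  2.9 -1.3 -1.3 -0.9  2.1]
```

View pics/crop1.png

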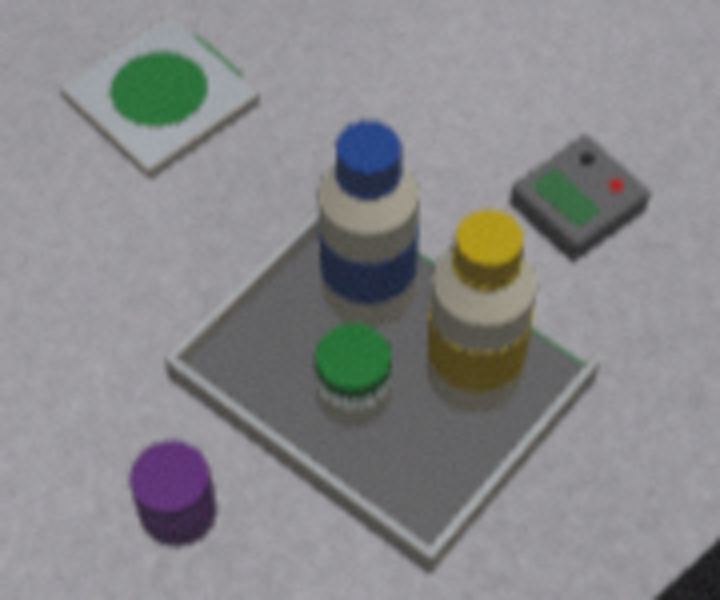

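```bash
python3 - <<'E'
from h import *
state(); print(plan([520.3,36.2,190]))
E
```

```text
t 1.85 tcp [ 130.8 -508.5  226.8] yawjaw [[0.0, 0.968, 0.249], [-0.0, 0.249, -0.968], [-1.0, -0.0, 0.0]] F [ 0.2 -0.  -0.2] w 91.8
[  1.22  17.1  -14.35]
```

send_rows(series="1 0 2 -1.8 -2; 1 0 4 -3.5 -4; 1 0 6 -5 -6; 1 0 8 -6.8 -8; 1 0 10 -8.4 -10; 1 0 12 -10.1 -12; 1 0 14 -11.8 -13.6; 1 0 16 -13.4 -15.1")

```text
time: 2.85
tool_pos: [422.3, -99.8, 227.1]
tcp_rot: [-0.578, 1.57, -0.574]
contact_force: [0.2, -0.4, 0.4]
grip_width: 91.7
```

```bash
python3 - <<'E'
from h import *
state(); print(plan([520.3,36.2,200]))
E
```

```text
t 2.85 tcp [422.3 -99.8 227.1] yawjaw [[0.001, -0.003, 1.0], [-0.001, 1.0, 0.003], [-1.0, -0.001, 0.001]] F [ 0.2 -0.4  0.4] w 91.7
[0.9  4.52 3.28]
```

send_rows(series="1 0 1.5 1 0; 1 0 3 2 0; 1 0 4.5 3.2 0; 1 0 4.5 3.2 0; 1 0.5 4.5 3.2 0; 1 0.5 4.5 3.2 0")

```text
time: 3.6
tool_pos: [515.9, 32.4, 210.1]
tcp_rot: [-3.132, 1.567, -3.135]
contact_force: [0.1, -0.9, 0.2]
grip_width: 91.9
```

```bash
python3 - <<'E'
from h import *
state(); print(plan([520.3,36.2,130]))
save(capture("wrist"),"w2")
E
```

```text
t 3.6 tcp [515.9  32.4 210.1] yawjaw [[-0.004, 0.003, 1.0], [-0.0, 1.0, -0.003], [-1.0, -0.0, -0.004]] F [ 0.1 -0.9  0.2] w 91.9
[2.67 0.13 0.15]
```

View pics/w2.png

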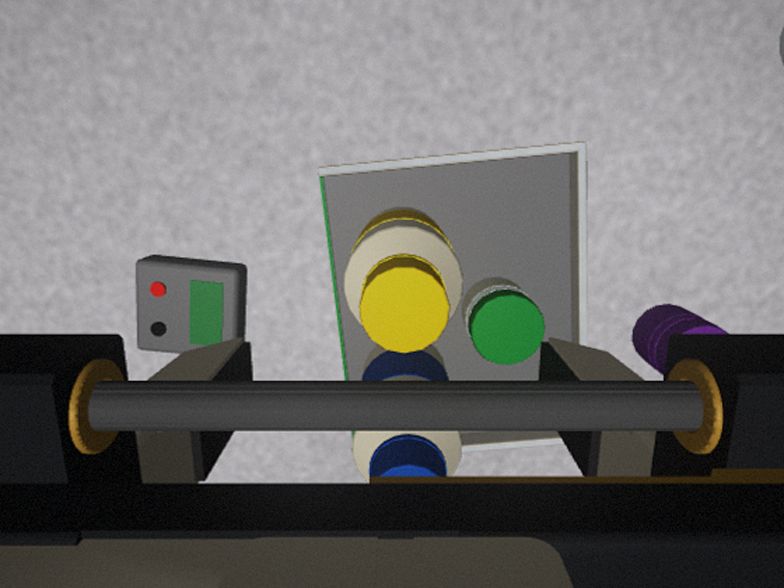

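The wrist view has the yellow cap at about (404,305), between the jaws, and the green jar at (507,325). I'll check the cap position with the wrist calibration.

```bash
python3 - <<'E'
from h import *
p=capture("wrist"); 
for c in("yellow","green","blue"):
  for a,cc,b in blobs(p,c): print(c,a,cc,b,np.round(back(p,cc,{'yellow':152,'green':56,'blue':152}[c]),1))
print("top disc", back(p,(404/1.4,309/1.4),158))
state();print(plan([520.3,36.2,130]))
E
```

```text
yellow 384 [285.7 158.1] [251 150  72  29] [518.8  72.6 152. ]
yellow 3596 [287.2 216. ] [256 181  64  71] [519.7  38.3 152. ]
yellow 437 [ 55.1 293.9] [ 49 259  21  65] [374.  -12.1 152. ]
yellow 951 [502.7 291.2] [480 258  37  66] [654.2 -10.8 152. ]
green 256 [237.2 197.7] [228 126  20 146] [478.3  27.9  56. ]
green 1015 [145.9 222.9] [135 200  23  46] [398.8   5.8  56. ]
green 2066 [361.  234.4] [335 210  53  50] [584.7  -5.   56. ]
blue 310 [271.  262.5] [258 250  30  22] [509.7   8.7 152. ]
blue 694 [284.4 329. ] [263 311  55  30] [517.9 -37.1 152. ]
top disc [520.38377003  37.07565483 158.        ]
t 3.7 tcp [516.9  32.3 211.5] yawjaw [[-0.001, 0.003, 1.0], [-0.0, 1.0, -0.003], [-1.0, -0.0, -0.001]] F [-1.2  0.1  0.2] w 91.7
[2.72 0.13 0.12]
```

send_rows(series="1 0 0.15 0.12 0; 1 1.2 0.15 0.12 0; 1 2 0.15 0.12 0; 1 2.4 0.15 0.12 0; 1 2.7 0.15 0.12 0; 1 2.7 0.15 0.12 0; 1 2.7 0.15 0.12 0")

```text
time: 4.58
tool_pos: [521.6, 37.7, 131.5]
tcp_rot: [-0.118, 1.569, -0.119]
contact_force: [-0.3, 0.3, -0.0]
grip_width: 92.1
```

```bash
python3 - <<'E'
from h import *
state(); print(plan([520.3,36.5,130]))
E
```

```text
t 4.58 tcp [521.6  37.7 131.5] yawjaw [[0.001, 0.001, 1.0], [-0.0, 1.0, -0.001], [-1.0, -0.0, 0.001]] F [-0.3  0.3 -0. ] w 92.1
[ 0.05 -0.04 -0.04]
```

Close, and record this pose for the return.

send_rows(series="-1 0 0 0 0; -1 0 0 0 0; -1 0 0 0 0; -1 0 0 0 0; -1 0 0 0 0; -1 0 0 0 0; -1 0 0 0 0; -1 0 0 0 0")

```text
time: 5.58
tool_pos: [521.0, 37.8, 130.6]
tcp_rot: [-2.958, 1.571, -2.959]
contact_force: [0.1, -0.3, -0.4]
grip_width: 37.7
```

```bash
python3 - <<'E'
from h import *
state()
E
```

```text
t 5.58 tcp [521.   37.8 130.6] yawjaw [[-0.0, 0.001, 1.0], [-0.0, 1.0, -0.001], [-1.0, -0.0, -0.0]] F [ 0.1 -0.3 -0.4] w 37.7
```

send_rows(series="-1 -0.3 0 0 0; -1 -1 0 0 0; -1 -1.7 0 0 0; -1 -2 0.3 0 0; -1 -2 1 0 0; -1 -2 1.8 0 0; -1 -2 2.7 0 0; -1 -2 3.6 0 0")

```text
time: 6.58
tool_pos: [520.7, 147.1, 190.3]
tcp_rot: [-3.129, 1.57, -3.131]
contact_force: [0.4, -0.1, -3.4]
grip_width: 37.7
```

send_rows(series="-1 0 1 0 0; -1 0 2 0 0; -1 0 3 0 0; -1 0 3.8 0 0; -1 0 4.4 0 0; -1 0 4.6 0.1 0; -1 0 4.6 0.1 0; -1 0 4.6 0.1 0")

```text
time: 7.58
tool_pos: [524.5, 283.0, 190.6]
tcp_rot: [-2.009, 1.57, -2.011]
contact_force: [0.3, -0.5, -3.0]
grip_width: 37.7
```

```bash
python3 - <<'E'
from h import *
state(); print(plan([525,285,126]))
p=capture("scene");save(p,"s3")
E
```

```text
t 7.58 tcp [524.5 283.  190.6] yawjaw [[-0.0, 0.002, 1.0], [-0.0, 1.0, -0.002], [-1.0, -0.0, -0.0]] F [ 0.3 -0.5 -3. ] w 37.7
[2.15 0.07 0.02]
```

View pics/s3.png

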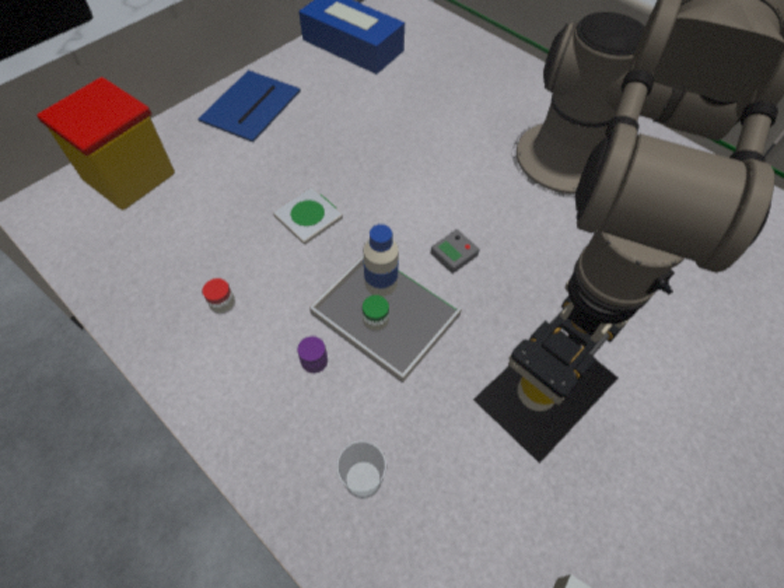

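Yellow hangs upright over the mat at (540,400), and nothing else has moved. Lower it.

send_rows(series="-1 0.5 0 0 0; -1 1.1 0 0 0; -1 1.6 0 0 0; -1 1.85 0 0 0; -1 2 0 0 0; -1 2.1 0 0 0; -1 2.15 0 0 0; -1 2.15 0 0 0")

```text
time: 8.62
tool_pos: [524.5, 283.8, 126.4]
tcp_rot: [0.033, 1.57, 0.032]
contact_force: [0.0, -0.6, -2.3]
grip_width: 37.4
```

```bash
python3 - <<'E'
from h import *
state()
E
```

```text
t 8.62 tcp [524.5 283.8 126.4] yawjaw [[0.0, 0.001, 1.0], [0.0, 1.0, -0.001], [-1.0, 0.0, 0.0]] F [ 0.  -0.6 -2.3] w 37.4
```

send_rows(series="-1 0.03 0 0 0; -1 0.05 0 0 0; -1 0.05 0 0 0; 0.6 0.05 0 0 0; 1 0.05 0 0 0; 1 0.05 0 0 0; 1 0.05 0 0 0; 1 0.05 0 0 0")

```text
time: 9.62
tool_pos: [524.4, 283.8, 124.6]
tcp_rot: [-2.085, 1.571, -2.087]
contact_force: [0.5, 1.0, -0.7]
grip_width: 82.6
```

```bash
python3 - <<'E'
from h import *
state()
E
```

```text
t 9.62 tcp [524.4 283.8 124.6] yawjaw [[-0.0, 0.001, 1.0], [-0.0, 1.0, -0.001], [-1.0, -0.0, -0.0]] F [ 0.5  1.  -0.7] w 82.6
```

send_rows(series="1 -0.5 0 0 0; 1 -1.3 0 0 0; 1 -2.2 0 0 0; 1 -2.6 0 0 0; 1 -2.6 -1 0 0; 1 -2.6 -2.6 0 0; 1 -2.6 -4.2 0 0; 1 -2.6 -5.8 0 0")

```text
time: 10.62
tool_pos: [523.9, 108.4, 202.7]
tcp_rot: [-2.135, 1.571, -2.136]
contact_force: [0.7, -0.2, 0.5]
grip_width: 91.9
```

send_rows(series="1 0 -1.6 0 0; 1 0 -3.2 0 0; 1 0 -4.4 -0.1 0; 1 0 -5.2 -0.1 0; 1 0 -5.5 -0.1 0; 1 0 -5.5 -0.1 0; 1 0 -5.5 -0.1 0")

```text
time: 11.5
tool_pos: [520.9, -54.3, 202.7]
tcp_rot: [2.274, 1.57, 2.273]
contact_force: [0.3, -0.1, 0.5]
grip_width: 91.7
```

```bash
python3 - <<'E'
from h import *
state(); print(plan([521.7,-54.5,130]))
save(capture("scene"),"s4")
p=capture("wrist");save(p,"w4")
for a,cc,b in blobs(p,"blue"): print(a,cc,b,np.round(back(p,cc,152),1))
E
```

```text
t 11.5 tcp [520.9 -54.3 202.7] yawjaw [[-0.0, 0.0, 1.0], [0.0, 1.0, -0.0], [-1.0, 0.0, -0.0]] F [ 0.3 -0.1  0.5] w 91.7
[ 2.42 -0.01  0.03]
274 [278.2 164.7] [249 156  71  30] [519.1 -16.6 152. ]
3629 [282.5 227.2] [251 190  65  73] [521.5 -52.6 152. ]
```

View pics/s4.png

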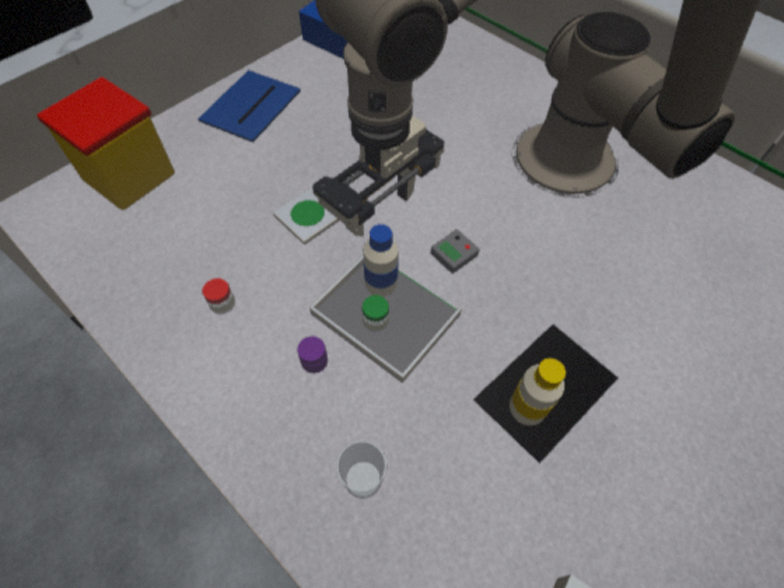

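View pics/w4.png

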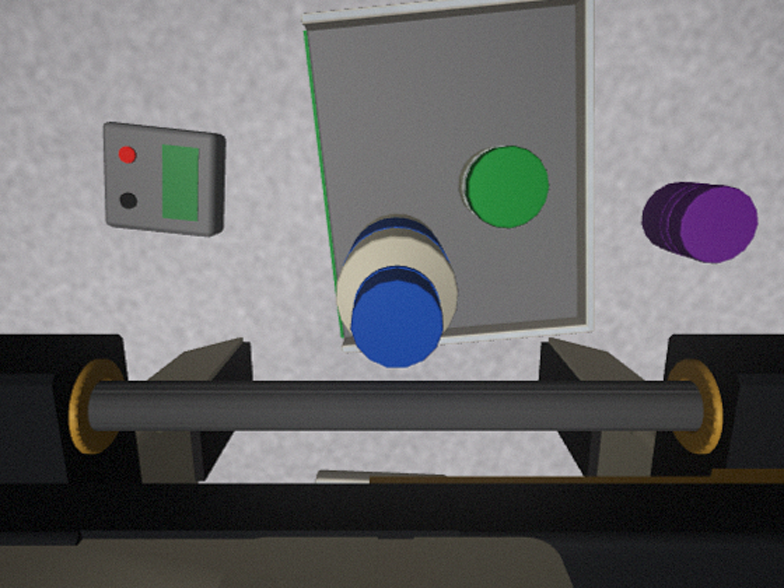

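Yellow stands upright on the mat, with its cap at (550,372) in the scene view. The blue cap at (397,316) in the wrist view agrees with the estimate. Descend and grip.

send_rows(series="1 0.6 0 0.02 0; 1 1.3 0 0.02 0; 1 1.9 0 0.02 0; 1 2.2 0 0.02 0; 1 2.4 0 0.02 0; 1 2.4 0 0.02 0; -1 2.4 0 0.02 0; -1 2.4 0 0.02 0")

```text
time: 12.6
tool_pos: [521.8, -55.3, 131.2]
tcp_rot: [-0.311, 1.57, -0.312]
contact_force: [-0.4, 0.6, 0.9]
grip_width: 76.2
```

send_rows(series="-1 0 0 0 0; -1 0 0 0 0; -1 0 0 0 0; -1 0 0 0 0; -1 0 0 0 0; -1 0 0 0 0; -1 0 0 0 0")

```text
time: 13.48
tool_pos: [521.6, -55.2, 130.7]
tcp_rot: [-1.176, 1.571, -1.178]
contact_force: [0.3, -1.3, 0.8]
grip_width: 37.3
```

```bash
python3 - <<'E'
from h import *
state()
E
```

```text
t 13.47 tcp [521.6 -55.2 130.7] yawjaw [[0.0, 0.001, 1.0], [-0.0, 1.0, -0.001], [-1.0, -0.0, 0.0]] F [ 0.3 -1.3  0.8] w 37.3
```

send_rows(series="-1 -0.3 0 0 0; -1 -1 0 0 0; -1 -1.8 0 0 0; -1 -2.1 0.2 -0.1 0; -1 -2.1 0.9 -0.4 0; -1 -2.1 1.8 -0.8 0; -1 -2.1 2.8 -1.2 0; -1 -2.1 3.8 -1.6 0")

```text
time: 14.48
tool_pos: [471.6, 61.0, 192.6]
tcp_rot: [2.979, 1.568, 2.979]
contact_force: [-0.2, 0.2, -2.3]
grip_width: 37.5
```

send_rows(series="-1 0 1.1 -0.3 0; -1 0 2.2 -0.6 0; -1 0 3.3 -0.9 0; -1 0 4.4 -1.1 0; -1 0 5.5 -1.3 0; -1 0 6.5 -1.5 0; -1 0 7.2 -1.6 0; -1 0 7.6 -1.6 0")

```text
time: 15.48
tool_pos: [424.0, 288.2, 192.7]
tcp_rot: [-2.771, 1.568, -2.771]
contact_force: [0.5, -0.4, -2.1]
grip_width: 37.4
```

send_rows(series="-1 0 0.06 0 0; -1 0 0.06 0 0; -1 0 0.06 0 0")

```text
time: 15.85
tool_pos: [426.1, 288.0, 193.6]
tcp_rot: [-2.038, 1.57, -2.04]
contact_force: [-0.0, -0.0, -1.5]
grip_width: 37.4
```

```bash
python3 - <<'E'
from h import *
state(); print(plan([425,290,126]))
save(capture("scene"),"s5")
E
```

```text
t 15.85 tcp [426.1 288.  193.6] yawjaw [[-0.0, 0.002, 1.0], [-0.0, 1.0, -0.002], [-1.0, -0.0, -0.0]] F [-0.  -0.  -1.5] w 37.4
[ 2.25  0.07 -0.04]
```

View pics/s5.png

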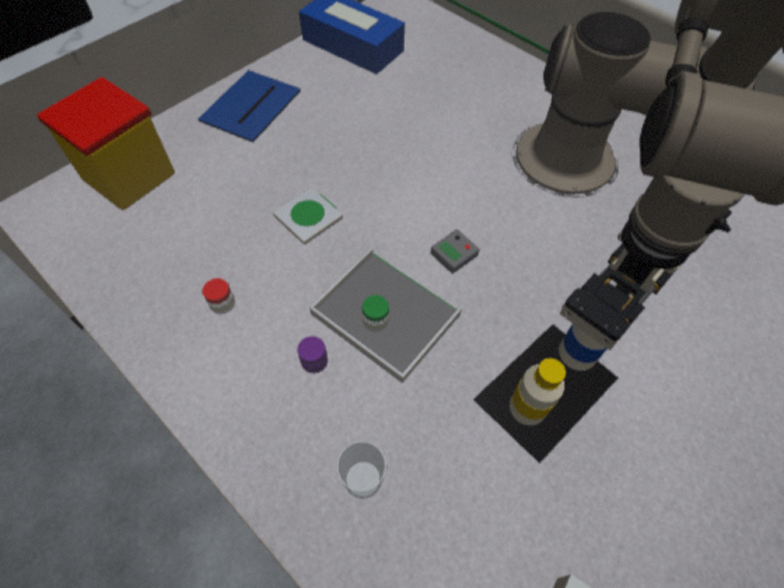

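The blue bottle is over the robot-side half of the mat at (585,345), clear of yellow. Lower and release.

send_rows(series="-1 0.5 0 0 0; -1 1.1 0 0 0; -1 1.6 0 0 0; -1 1.9 0 0 0; -1 2.1 0 0 0; -1 2.2 0 0 0; -1 2.25 0 0 0; -1 2.27 0 0 0")

```text
time: 16.9
tool_pos: [426.1, 288.8, 125.8]
tcp_rot: [0.292, 1.57, 0.291]
contact_force: [-0.1, 0.5, -3.2]
grip_width: 37.5
```

```bash
python3 - <<'E'
from h import *
state()
E
```

```text
t 16.9 tcp [426.1 288.8 125.8] yawjaw [[0.001, 0.001, 1.0], [0.0, 1.0, -0.001], [-1.0, 0.0, 0.001]] F [-0.1  0.5 -3.2] w 37.5
```

send_rows(series="-1 0.03 0 0 0; -1 0.05 0 0 0; -1 0.05 0 0 0; 0.6 0.05 0 0 0; 1 0.05 0 0 0; 1 0.05 0 0 0; 1 0.05 0 0 0; 1 0.05 0 0 0")

```text
time: 17.9
tool_pos: [426.0, 288.7, 124.0]
tcp_rot: [-2.08, 1.571, -2.081]
contact_force: [-0.3, 0.1, 0.6]
grip_width: 82.7
```

```bash
python3 - <<'E'
from h import *
state()
E
```

```text
t 17.9 tcp [426.  288.7 124. ] yawjaw [[-0.0, 0.001, 1.0], [-0.0, 1.0, -0.001], [-1.0, -0.0, -0.0]] F [-0.3  0.1  0.6] w 82.7
```

send_rows(series="1 -0.5 0 0 0; 1 -1.3 0 0 0; 1 -2.2 0 0 0; 1 -2.7 0 0 0; 0.5 -2.7 -1 0.5 0; 0.5 -2.7 -2.5 1.3 0; 0.5 -2.7 -4 2.1 0; 0.5 -2.7 -5.5 2.9 0")

```text
time: 18.9
tool_pos: [513.3, 122.2, 205.4]
tcp_rot: [0.092, 1.571, 0.091]
contact_force: [0.8, 0.9, -0.5]
grip_width: 68.9
```

send_rows(series="0.5 0 -1.4 0.8 0; 0.5 0 -2.6 1.5 0; 0.5 0 -3.6 2 0; 0.5 0 -4.2 2.3 0; 0.5 0 -4.3 2.4 0; 0.5 0 -4.3 2.4 0; 0.5 0 -4.3 2.4 0")

```text
time: 19.77
tool_pos: [584.2, -4.3, 205.2]
tcp_rot: [2.241, 1.571, 2.241]
contact_force: [0.1, 0.5, -0.0]
grip_width: 68.8
```

```bash
python3 - <<'E'
from h import *
state(); print(plan([585,-6,24]))
save(capture("scene"),"s6")
p=capture("wrist");save(p,"w6")
for a,cc,b in blobs(p,"green"): print(a,cc,b,np.round(back(p,cc,60),1))
E
```

```text
t 19.77 tcp [584.2  -4.3 205.2] yawjaw [[-0.0, -0.0, 1.0], [0.0, 1.0, 0.0], [-1.0, 0.0, -0.0]] F [ 0.1  0.5 -0. ] w 68.8
[ 6.04 -0.06  0.03]
298 [163.3 162.4] [149  83  30 163] [489.2  22.3  60. ]
1142 [ 65.2 185.8] [ 53 161  25  51] [407.8   3.2  60. ]
2311 [282.  194.2] [255 167  55  55] [584.4  -3.7  60. ]
```

View pics/s6.png

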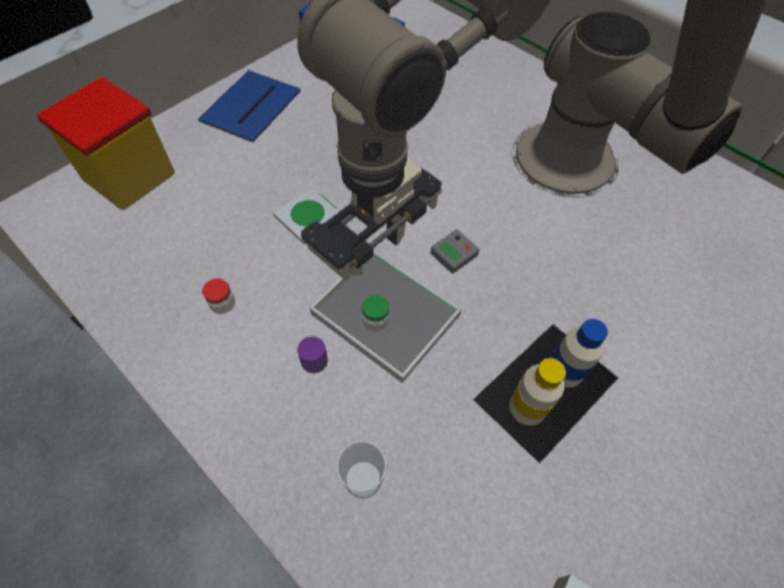

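View pics/w6.png

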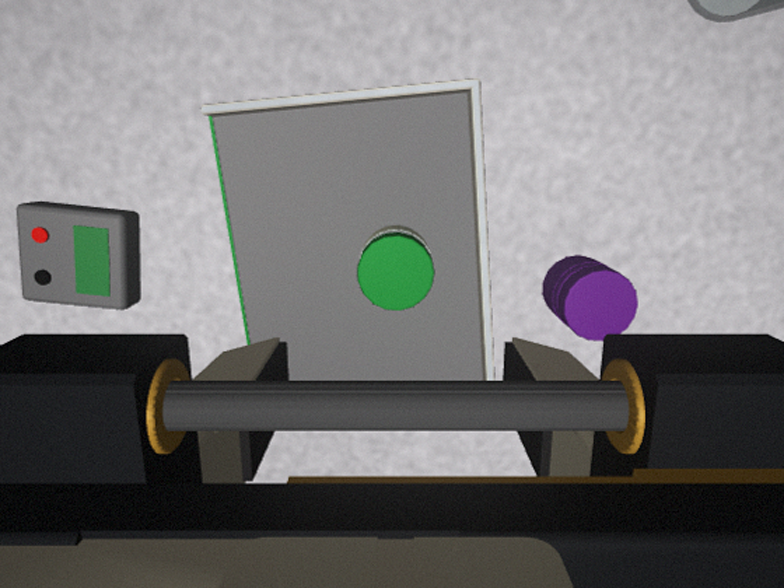

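Both bottles stand upright on the mat, with caps at (550,372) and (593,333). The green lid at (396,272) in the wrist view is centred between the jaws. Descend on the jar.

send_rows(series="0.5 0.8 -0.02 0.02 0; 0.5 2 -0.02 0.02 0; 0.5 3.2 -0.02 0.02 0; 0.5 4.2 -0.02 0.02 0; 0.5 5 -0.02 0.02 0; 0.5 5.6 -0.02 0.02 0; 0.5 5.9 -0.02 0.02 0; 0.5 6 -0.02 0.02 0")

```text
time: 20.88
tool_pos: [585.2, -5.8, 25.0]
tcp_rot: [-2.873, 1.571, -2.874]
contact_force: [0.2, 0.3, -0.7]
grip_width: 69.0
```

send_rows(series="0.5 0 0 0 0; 0.5 0 0 0 0; -1 0 0 0 0; -1 0 0 0 0; -1 0 0 0 0; -1 0 0 0 0; -1 0 0 0 0; -1 0 0 0 0")

```text
time: 21.88
tool_pos: [585.2, -6.1, 25.2]
tcp_rot: [-0.943, 1.571, -0.944]
contact_force: [-0.4, -0.5, 2.5]
grip_width: 45.3
```

```bash
python3 - <<'E'
from h import *
state()
p=capture("top");save(p,"t7")
# disc via green threshold lower
hsv=cv2.cvtColor(p["pixels"],cv2.COLOR_RGB2HSV); m=cv2.inRange(hsv,(40,60,40),(85,255,255))
n,l,s,c=cv2.connectedComponentsWithStats(m)
for i in range(1,n):
  if s[i][4]>60: print(s[i],c[i],np.round(back(p,c[i],15),1))
E
```

```text
t 21.88 tcp [585.2  -6.1  25.2] yawjaw [[0.0, 0.001, 1.0], [-0.0, 1.0, -0.001], [-1.0, -0.0, 0.0]] F [-0.4 -0.5  2.5] w 45.3
[399 240  31  31 748] [413.65374332 254.93449198] [ 509.6 -273.7   15. ]
```

View pics/t7.png

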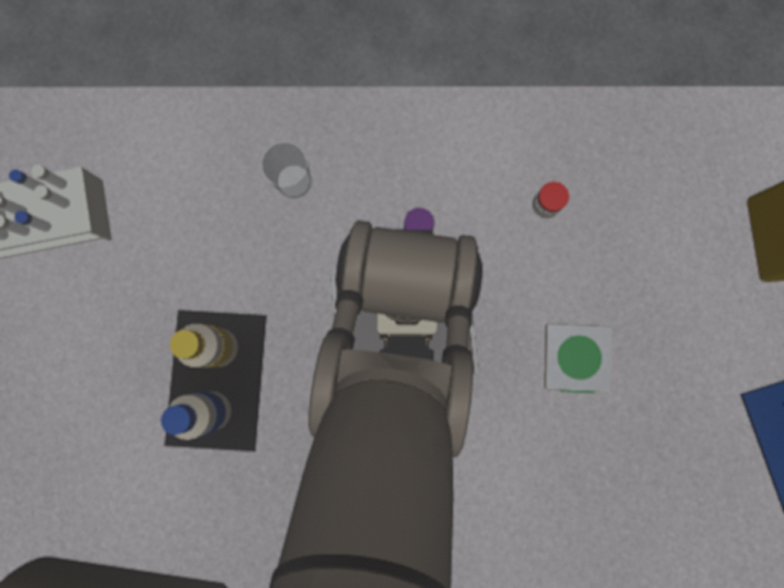

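The jar is gripped (45.3 mm). The disc at (580,357) in the picture lies at about (509.7, -272). Carry the jar there.

send_rows(series="-1 -0.3 0 0 0; -1 -1 0 0 0; -1 -1.8 0 0 0; -1 -2.4 -0.3 -0.1 0; -1 -2.5 -1.1 -0.3 0; -1 -2.5 -2.1 -0.6 0; -1 -2.5 -3.2 -0.9 0; -1 -2.5 -4.3 -1.2 0")

```text
time: 22.92
tool_pos: [548.3, -136.5, 100.4]
tcp_rot: [-2.004, 1.571, -2.006]
contact_force: [0.4, 0.3, -0.9]
grip_width: 45.4
```

send_rows(series="-1 0 -1.1 -0.3 0; -1 0 -2.2 -0.6 0; -1 0 -3.2 -0.9 0; -1 0 -4 -1.2 0; -1 0 -4.4 -1.3 0; -1 0 -4.5 -1.3 0; -1 0 -4.5 -1.3 0; -1 0 -4.5 -1.3 0")

```text
time: 23.92
tool_pos: [510.1, -269.1, 100.1]
tcp_rot: [2.2, 1.571, 2.199]
contact_force: [0.2, -0.0, -1.0]
grip_width: 45.6
```

```bash
python3 - <<'E'
from h import *
state(); print(plan([509.7,-271.7,33]))
save(capture("wrist"),"w8")
p=capture("scene");save(p,"s8")
E
```

```text
t 23.93 tcp [ 510.1 -269.1  100.1] yawjaw [[-0.0, 0.0, 1.0], [0.0, 1.0, -0.0], [-1.0, 0.0, -0.0]] F [ 0.2 -0.  -1. ] w 45.6
[ 2.24 -0.09 -0.01]
```

View pics/w8.png

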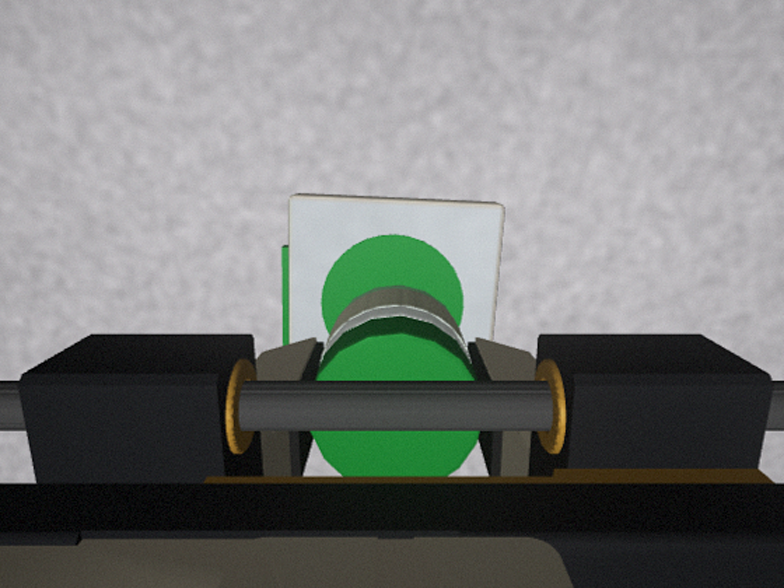

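View pics/s8.png

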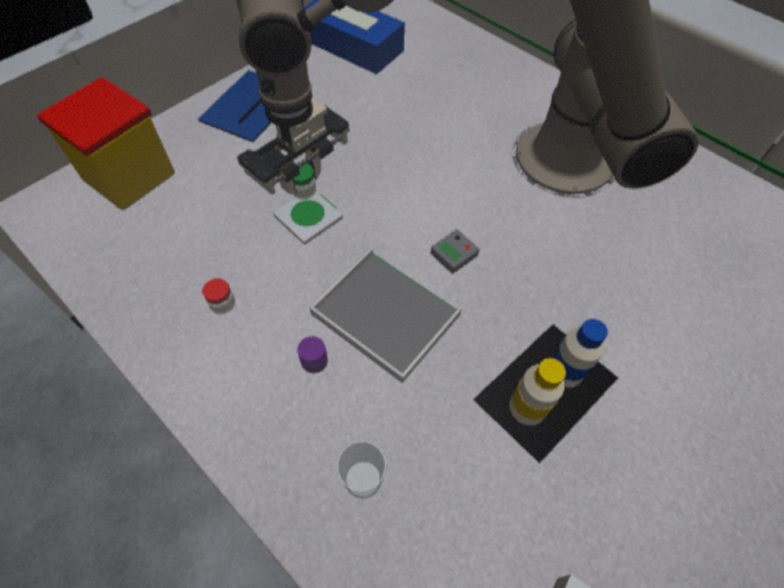

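```bash
python3 - <<'E'
from h import *
p=capture("wrist")
for uv in ((321,301),(463,301),(392,234)): print(np.round(back(p,np.array(uv)/1.4,15),1))
state()
E
```

```text
[ 475.2 -269.8   15. ]
[ 542.7 -269.8   15. ]
[ 509.  -237.9   15. ]
t 24.07 tcp [ 510.1 -269.4  100.1] yawjaw [[-0.0, 0.0, 1.0], [0.0, 1.0, -0.0], [-1.0, 0.0, -0.0]] F [-0.1  0.4 -1.3] w 45.5
```

The wrist view gives the disc centre at (509,-272), which agrees with the top and scene estimates. Lower the jar.

send_rows(series="-1 0.4 -0.08 -0.03 0; -1 1 -0.08 -0.03 0; -1 1.5 -0.08 -0.03 0; -1 1.85 -0.08 -0.03 0; -1 2.05 -0.08 -0.03 0; -1 2.15 -0.08 -0.03 0; -1 2.22 -0.08 -0.03 0; -1 2.24 -0.08 -0.03 0")

```text
time: 25.08
tool_pos: [509.1, -272.5, 33.1]
tcp_rot: [-0.714, 1.57, -0.715]
contact_force: [-0.5, 0.1, -1.6]
grip_width: 45.6
```

```bash
python3 - <<'E'
from h import *
state()
E
```

```text
t 25.07 tcp [ 509.1 -272.5   33.1] yawjaw [[0.0, 0.001, 1.0], [-0.0, 1.0, -0.001], [-1.0, -0.0, 0.0]] F [-0.5  0.1 -1.6] w 45.6
```

send_rows(series="-1 0.03 0 0 0; -1 0.05 0 0 0; -1 0.05 0 0 0; 0 0.05 0 0 0; 0.5 0.05 0 0 0; 0.5 0.05 0 0 0; 0.5 0.05 0 0 0; 0.5 0.05 0 0 0")

```text
time: 26.08
tool_pos: [509.0, -272.4, 31.3]
tcp_rot: [2.869, 1.571, 2.868]
contact_force: [-0.9, -0.2, -1.0]
grip_width: 68.7
```

send_rows(series="0.5 -0.2 0 0 0; 0.5 -0.6 0 0 0; 0.5 -1.2 0 0 0; 0.5 -2 0 0 0; 0.5 -3 0 0 0; 0.5 -4 0 0 0; 0.5 -4.8 0 0 0; 0.5 -5.2 0 0 0")

```text
time: 27.08
tool_pos: [509.4, -272.7, 189.7]
tcp_rot: [-0.648, 1.568, -0.649]
contact_force: [-0.5, -0.4, -0.8]
grip_width: 68.8
```

```bash
python3 - <<'E'
from h import *
state(); print(plan([521,37.8,200]), plan([426,288.7,200]),plan([524.4,283.8,200]))
save(capture("wrist"),"w9")
p=capture("scene");save(p,"s9")
for n in("scene","wrist"):
  p=capture(n)
  for a,cc,b in blobs(p,"green"): print(n,a,cc,b,np.round(back(p,cc,65),1))
E
```

```text
t 27.07 tcp [ 509.4 -272.7  189.7] yawjaw [[0.003, 0.001, 1.0], [-0.002, 1.0, -0.001], [-1.0, -0.002, 0.003]] F [-0.5 -0.4 -0.8] w 68.8
[-0.36 10.35  0.37] [-0.39 18.71 -2.8 ] [-0.38 18.55  0.48]
scene 162 [217.  140.2] [210 134  15  13] [ 511.  -268.5   65. ]
scene 99 [219.8 155.1] [208 146  23  15] [ 539.7 -224.5   65. ]
scene 73 [321.2 179.1] [315 174  14  12] [412.4  14.1  65. ]
wrist 4165 [281.5 189.2] [244 150  76  78] [ 508.9 -263.1   65. ]
wrist 164 [224.  183.2] [223 156   3  55] [ 465.6 -258.5   65. ]
```

View pics/w9.png

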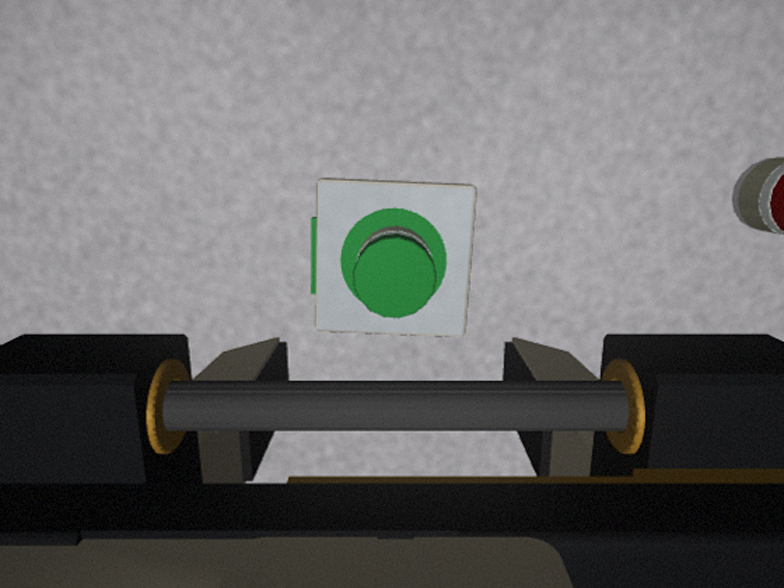

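View pics/s9.png

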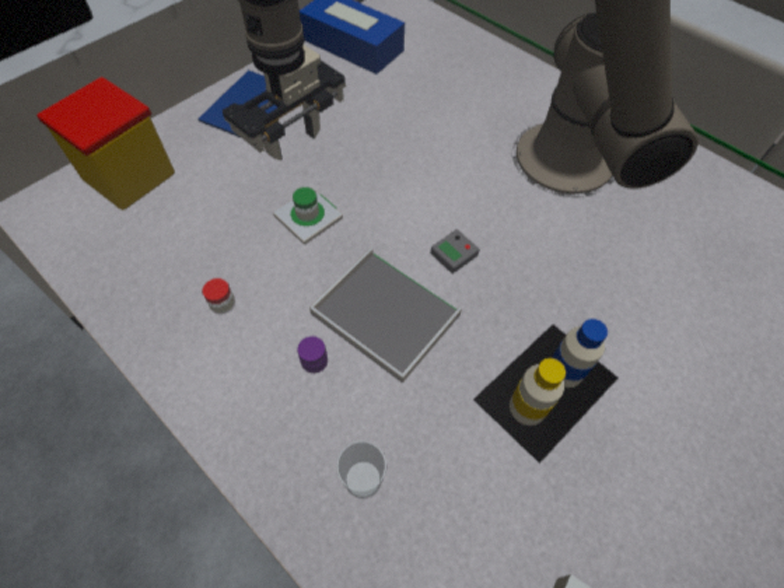

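The jar stands upright in the middle of the disc: lid at (394,276), disc around it at (394,260) in the wrist view. Now fetch blue.

send_rows(series="1 -0.4 1 -0.1 0; 1 -0.4 2.8 -0.4 0; 1 -0.4 4.7 -0.7 0; 1 -0.4 6.6 -1 0; 1 -0.4 8.5 -1.3 0; 1 -0.4 10.4 -1.6 0; 1 -0.4 12.2 -1.9 0; 1 -0.4 14 -2.2 0")

```text
time: 28.28
tool_pos: [442.4, 149.3, 198.4]
tcp_rot: [-2.928, 1.569, -2.93]
contact_force: [0.7, -0.2, -0.1]
grip_width: 91.5
```

```bash
python3 - <<'E'
from h import *
state(); print(plan([426,288.7,200]))
E
```

```text
t 28.27 tcp [442.4 149.3 198.4] yawjaw [[-0.002, 0.001, 1.0], [-0.0, 1.0, -0.001], [-1.0, -0.0, -0.002]] F [ 0.7 -0.2 -0.1] w 91.5
[-0.05  4.65 -0.55]
```

send_rows(series="1 -0.1 1.6 -0.2 0; 1 -0.1 3.2 -0.4 0; 1 -0.1 4.2 -0.5 0; 1 -0.1 4.6 -0.55 0; 1 -0.1 4.6 -0.55 0; 1 -0.1 4.6 -0.55 0; 1 -0.1 4.6 -0.55 0")

```text
time: 29.15
tool_pos: [427.5, 284.7, 202.4]
tcp_rot: [-1.656, 1.57, -1.659]
contact_force: [0.6, 0.3, 0.2]
grip_width: 92.0
```

```bash
python3 - <<'E'
from h import *
state(); print(plan([426,288.7,125]))
p=capture("wrist");save(p,"w10")
for a,cc,b in blobs(p,"blue"): print(a,cc,b,np.round(back(p,cc,147),1))
E
```

```text
t 29.15 tcp [427.5 284.7 202.4] yawjaw [[-0.0, 0.003, 1.0], [-0.0, 1.0, -0.003], [-1.0, -0.0, -0.0]] F [0.6 0.3 0.2] w 92.0
[ 2.58  0.13 -0.05]
324 [280.3 156.9] [246 149  73  31] [426.9 326.  147. ]
3630 [279.9 215.9] [248 180  65  71] [426.5 291.7 147. ]
```

View pics/w10.png

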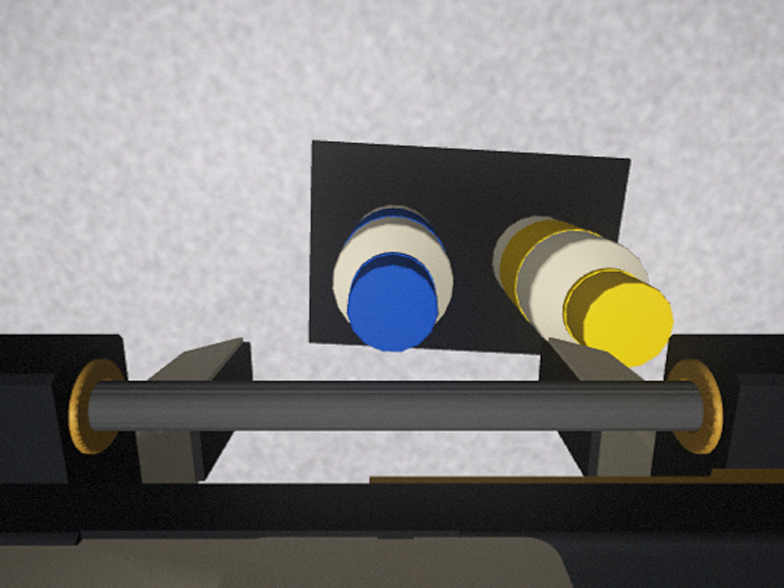

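Both bottles stand on the mat, blue cap at (393,302) and yellow at (628,318). Descend with narrower jaws and grip.

send_rows(series="0.5 0.5 0.1 -0.05 0; 0.5 1.2 0.1 -0.05 0; 0.5 1.8 0.1 -0.05 0; 0.5 2.2 0.1 -0.05 0; 0.5 2.5 0.1 -0.05 0; 0.5 2.57 0.1 -0.05 0; 0.5 2.57 0.1 -0.05 0; -1 2.57 0.1 -0.05 0")

```text
time: 30.2
tool_pos: [426.0, 288.9, 125.8]
tcp_rot: [0.373, 1.57, 0.372]
contact_force: [-0.5, -0.5, 0.1]
grip_width: 62.8
```

send_rows(series="-1 0 0 0 0; -1 0 0 0 0; -1 0 0 0 0; -1 0 0 0 0; -1 0 0 0 0; -1 0 0 0 0; -1 0 0 0 0")

```text
time: 31.08
tool_pos: [425.8, 288.7, 125.4]
tcp_rot: [0.117, 1.57, 0.115]
contact_force: [0.7, 0.2, 1.6]
grip_width: 37.0
```

```bash
python3 - <<'E'
from h import *
state(); print(plan([521.6,-55,192]))
E
```

```text
t 31.07 tcp [425.8 288.7 125.4] yawjaw [[0.0, 0.001, 1.0], [0.0, 1.0, -0.001], [-1.0, 0.0, 0.0]] F [0.7 0.2 1.6] w 37.0
[ -2.22 -11.45   3.21]
```

send_rows(series="-1 -0.3 0 0 0; -1 -1 0 0 0; -1 -1.8 0 0 0; -1 -2.2 -0.3 0 0; -1 -2.2 -1.1 0 0; -1 -2.2 -2.1 0.2 0; -1 -2.2 -3.2 0.5 0; -1 -2.2 -4.3 0.8 0")

```text
time: 32.08
tool_pos: [449.1, 158.1, 191.0]
tcp_rot: [-2.77, 1.57, -2.771]
contact_force: [0.1, 0.4, -2.7]
grip_width: 37.5
```

send_rows(series="-1 0 -1.1 0.4 0; -1 0 -2.2 0.8 0; -1 0 -3.3 1.2 0; -1 0 -4.4 1.6 0; -1 0 -5.5 2 0; -1 0 -6.4 2.3 0; -1 0 -7 2.4 0; -1 0 -7.15 2.4 0")

```text
time: 33.08
tool_pos: [520.8, -55.7, 191.0]
tcp_rot: [2.924, 1.57, 2.921]
contact_force: [-0.7, -0.2, -2.4]
grip_width: 37.2
```

send_rows(series="-1 0 0 0 0; -1 0 0 0 0; -1 0 0 0 0")

```text
time: 33.45
tool_pos: [521.2, -54.2, 191.4]
tcp_rot: [-0.131, 1.571, -0.132]
contact_force: [-0.4, -0.1, -1.3]
grip_width: 37.3
```

```bash
python3 - <<'E'
from h import *
state(); print(plan([521.6,-55,131]))
save(capture("scene"),"s11")
E
```

```text
t 33.45 tcp [521.2 -54.2 191.4] yawjaw [[0.0, 0.0, 1.0], [-0.0, 1.0, -0.0], [-1.0, -0.0, 0.0]] F [-0.4 -0.1 -1.3] w 37.3
[ 2.01 -0.03  0.01]
```

View pics/s11.png

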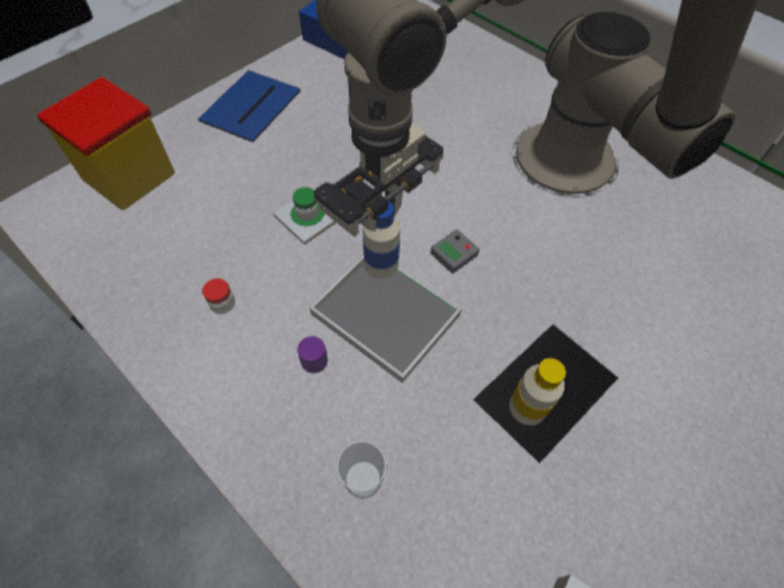

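send_rows(series="-1 0.4 -0.03 0.01 0; -1 0.9 -0.03 0.01 0; -1 1.4 -0.03 0.01 0; -1 1.75 -0.03 0.01 0; -1 1.92 -0.03 0.01 0; -1 2 -0.03 0.01 0; -1 2.04 -0.03 0.01 0; -1 2.04 -0.03 0.01 0")

```text
time: 34.5
tool_pos: [521.8, -55.9, 130.5]
tcp_rot: [-0.359, 1.57, -0.36]
contact_force: [0.3, 0.7, -2.8]
grip_width: 37.3
```

```bash
python3 - <<'E'
from h import *
state()
E
```

```text
t 34.5 tcp [521.8 -55.9 130.5] yawjaw [[0.001, 0.001, 1.0], [-0.0, 1.0, -0.001], [-1.0, -0.0, 0.001]] F [ 0.3  0.7 -2.8] w 37.3
```

send_rows(series="-1 0.03 0 0 0; -1 0.05 0 0 0; -1 0.05 0 0 0; 0.6 0.05 0 0 0; 1 0.05 0 0 0; 1 0.05 0 0 0; 1 0.05 0 0 0; 1 0.05 0 0 0")

```text
time: 35.5
tool_pos: [521.5, -55.8, 128.5]
tcp_rot: [-2.817, 1.571, -2.818]
contact_force: [0.4, -0.2, 0.2]
grip_width: 82.7
```

```bash
python3 - <<'E'
from h import *
state();print(plan([524.4,283.8,200]))
E
```

```text
t 35.5 tcp [521.5 -55.8 128.5] yawjaw [[-0.0, 0.001, 1.0], [-0.0, 1.0, -0.001], [-1.0, -0.0, -0.0]] F [ 0.4 -0.2  0.2] w 82.7
[-2.38 11.32  0.08]
```

send_rows(series="1 -0.5 0 0 0; 1 -1.3 0 0 0; 1 -2.1 0 0 0; 1 -2.4 0 0 0; 1 -2.4 1 0 0; 1 -2.4 2.6 0 0; 1 -2.4 4.3 0 0; 1 -2.4 6 0 0")

```text
time: 36.5
tool_pos: [521.5, 125.6, 200.6]
tcp_rot: [-2.449, 1.571, -2.451]
contact_force: [0.7, -0.4, -0.4]
grip_width: 91.9
```

send_rows(series="0.6 0 1.6 0.1 0; 0.6 0 3.2 0.1 0; 0.6 0 4.4 0.1 0; 0.6 0 5.1 0.1 0; 0.6 0 5.3 0.1 0; 0.6 0 5.3 0.1 0; 0.6 0 5.3 0.1 0; 0.6 0 5.3 0.1 0")

```text
time: 37.5
tool_pos: [525.2, 282.2, 200.7]
tcp_rot: [-1.218, 1.571, -1.22]
contact_force: [-0.0, -0.2, 0.4]
grip_width: 73.1
```

```bash
python3 - <<'E'
from h import *
state(); print(plan([524.4,284,125]))
save(capture("scene"),"s12")
p=capture("wrist")
for a,cc,b in blobs(p,"yellow"): print(a,cc,b,np.round(back(p,cc,147),1))
E
```

```text
t 37.5 tcp [525.2 282.2 200.7] yawjaw [[0.0, 0.003, 1.0], [-0.0, 1.0, -0.003], [-1.0, -0.0, 0.0]] F [-0.  -0.2  0.4] w 73.1
[ 2.52  0.06 -0.03]
481 [280.  164.3] [243 155  74  31] [524.4 319.8 147. ]
3746 [279.2 224.8] [247 189  65  72] [523.8 284.5 147. ]
1014 [105.  290.9] [ 93 257  33  67] [417.3 242.6 147. ]
1049 [459.3 291.1] [440 257  32  68] [633.5 242.  147. ]
1612 [445.2 340.8] [250 335 310  10] [628.5 207.7 147. ]
84 [232.5 342.6] [217 341  32   4] [493.9 206.7 147. ]
```

View pics/s12.png

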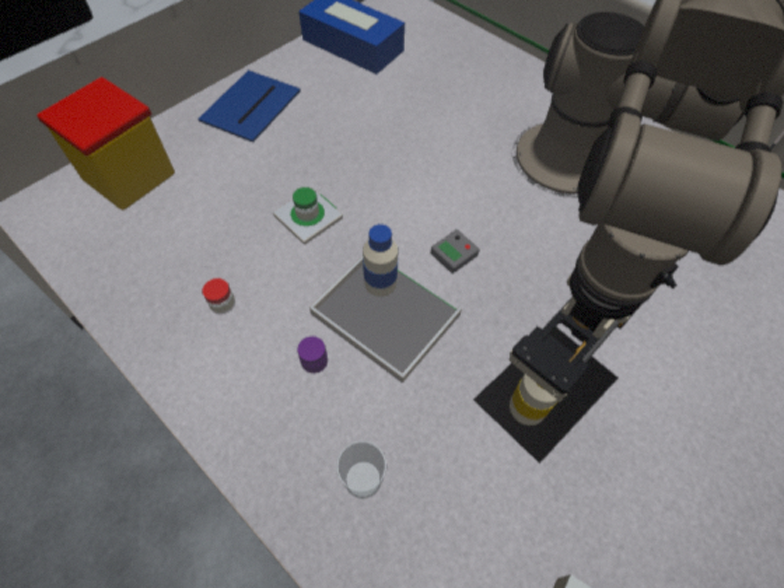

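Blue is back in the bay, upright, with its cap at (380,237), the same as at the start. Now yellow.

send_rows(series="0.6 0.5 0.05 -0.03 0; 0.6 1.2 0.05 -0.03 0; 0.6 1.8 0.05 -0.03 0; 0.6 2.2 0.05 -0.03 0; 0.6 2.45 0.05 -0.03 0; 0.6 2.5 0.05 -0.03 0; 0.6 2.5 0.05 -0.03 0; -1 2.5 0.05 -0.03 0")

```text
time: 38.6
tool_pos: [524.4, 284.8, 126.2]
tcp_rot: [0.302, 1.57, 0.301]
contact_force: [-0.3, -0.3, -0.5]
grip_width: 67.4
```

send_rows(series="-1 0 0 0 0; -1 0 0 0 0; -1 0 0 0 0; -1 0 0 0 0; -1 0 0 0 0; -1 0 0 0 0; -1 0 0 0 0")

```text
time: 39.48
tool_pos: [524.0, 284.7, 125.6]
tcp_rot: [-2.372, 1.571, -2.374]
contact_force: [-1.0, 0.8, 2.6]
grip_width: 37.5
```

```bash
python3 - <<'E'
from h import *
state(); print(plan([521,37.8,192]))
E
```

```text
t 39.48 tcp [524.  284.7 125.6] yawjaw [[-0.0, 0.001, 1.0], [-0.0, 1.0, -0.001], [-1.0, -0.0, -0.0]] F [-1.   0.8  2.6] w 37.5
[-2.21 -8.23 -0.09]
```

send_rows(series="-1 -0.3 0 0 0; -1 -1 0 0 0; -1 -1.8 0 0 0; -1 -2.2 -0.3 0 0; -1 -2.2 -1 0 0; -1 -2.2 -1.9 0 0; -1 -2.2 -2.9 0 0; -1 -2.2 -3.9 -0.1 0")

```text
time: 40.48
tool_pos: [520.1, 165.1, 190.3]
tcp_rot: [-2.706, 1.568, -2.708]
contact_force: [-0.1, 0.1, -2.6]
grip_width: 36.9
```

send_rows(series="-1 0 -1 0 0; -1 0 -2 0 0; -1 0 -2.9 0 0; -1 0 -3.6 0 0; -1 0 -4.1 0 0; -1 0 -4.3 0 0; -1 0 -4.3 0 0; -1 0 -4.3 0 0")

```text
time: 41.48
tool_pos: [520.7, 39.2, 191.5]
tcp_rot: [2.491, 1.571, 2.49]
contact_force: [-0.6, -0.6, -3.0]
grip_width: 37.4
```

```bash
python3 - <<'E'
from h import *
state(); print(plan([521,38.3,131]))
save(capture("scene"),"s13")
E
```

```text
t 41.48 tcp [520.7  39.2 191.5] yawjaw [[-0.0, 0.001, 1.0], [0.0, 1.0, -0.001], [-1.0, 0.0, -0.0]] F [-0.6 -0.6 -3. ] w 37.4
[ 2.02 -0.03  0.01]
```

View pics/s13.png

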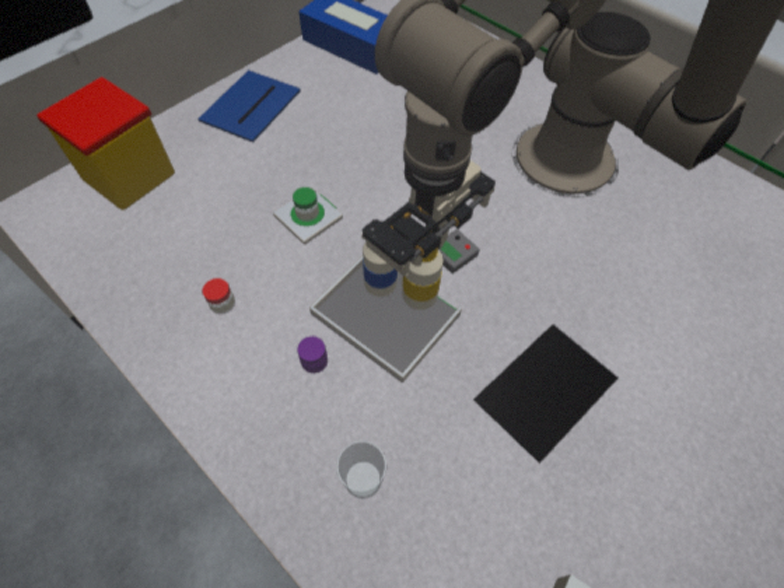

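Yellow hangs beside blue over its own spot at (422,270). Lower it.

send_rows(series="-1 0.4 -0.03 0.01 0; -1 0.9 -0.03 0.01 0; -1 1.4 -0.03 0.01 0; -1 1.75 -0.03 0.01 0; -1 1.92 -0.03 0.01 0; -1 2 -0.03 0.01 0; -1 2.04 -0.03 0.01 0; -1 2.04 -0.03 0.01 0")

```text
time: 42.52
tool_pos: [521.3, 37.8, 130.8]
tcp_rot: [-0.171, 1.57, -0.172]
contact_force: [0.4, 0.4, -2.3]
grip_width: 37.5
```

```bash
python3 - <<'E'
from h import *
state()
E
```

```text
t 42.52 tcp [521.3  37.8 130.8] yawjaw [[0.001, 0.001, 1.0], [-0.0, 1.0, -0.001], [-1.0, -0.0, 0.001]] F [ 0.4  0.4 -2.3] w 37.5
```

send_rows(series="-1 0.03 0 0 0; -1 0.05 0 0 0; -1 0.05 0 0 0; 0.6 0.05 0 0 0; 1 0.05 0 0 0; 1 0.05 0 0 0; 1 0.05 0 0 0; 1 0.05 0 0 0")

```text
time: 43.52
tool_pos: [521.1, 37.8, 128.8]
tcp_rot: [-2.239, 1.571, -2.24]
contact_force: [-0.4, 0.8, 0.2]
grip_width: 82.6
```

send_rows(series="1 -0.5 0 0 0; 1 -1.3 0 0 0; 1 -2.2 0 0 0; 1 -3 0 -0.5 0; 1 -3 1 -1 0; 1 -3 3 -1.5 0; 1 -3 5 -2 0; 1 -3 7 -2.5 0")

```text
time: 44.52
tool_pos: [446.0, 249.7, 220.3]
tcp_rot: [0.3, 1.569, 0.298]
contact_force: [0.7, 0.2, 0.4]
grip_width: 91.8
```

send_rows(series="1 0 1 0 0; 1 0 1 0 0; 1 0 1 0 0; 1 0 1 0 0")

```text
time: 45.02
tool_pos: [446.7, 276.8, 219.2]
tcp_rot: [-0.696, 1.57, -0.699]
contact_force: [1.8, -0.4, -0.2]
grip_width: 91.7
```

```bash
python3 - <<'E'
from h import *
state()
for n in("top","scene"):
    p=capture(n);save(p,n+"14")
    for c in("blue","yellow","green"):
        for a,cc,b in blobs(p,c):
            if a<400: print(n,c,a,cc,b)
E
```

```text
t 45.02 tcp [446.7 276.8 219.2] yawjaw [[0.0, 0.003, 1.0], [-0.0, 1.0, -0.003], [-1.0, -0.0, 0.0]] F [ 1.8 -0.4 -0.2] w 91.7
top blue 293 [316.4 246.3] [307 237  20  19]
top yellow 310 [266.8 246.8] [257 237  20  20]
top green 66 [426.  253.2] [420 243  11  23]
scene blue 215 [271.3 168.6] [264 161  16  18]
scene blue 141 [272.1 199. ] [262 192  21  13]
scene yellow 287 [300.6 192.3] [292 183  18  20]
scene yellow 220 [297.7 220.6] [287 210  24  18]
scene green 158 [217.1 140.2] [210 134  15  13]
scene green 101 [219.7 155.2] [208 146  23  15]
scene green 68 [321. 179.] [315 174  13  11]
```

View pics/scene14.png

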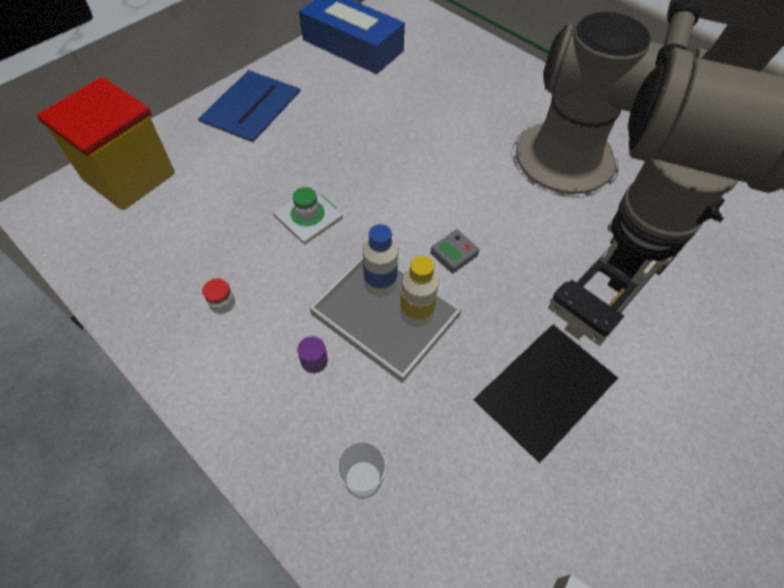

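View pics/top14.png

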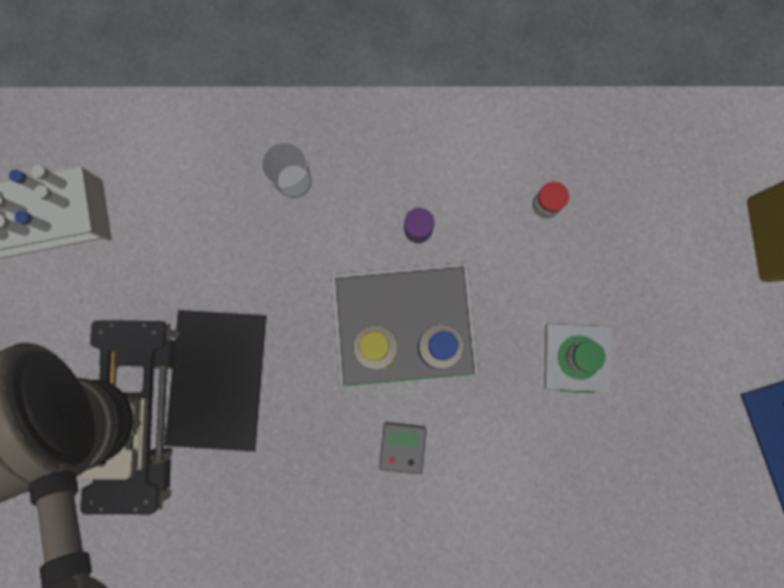

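Both caps are within about 1 pixel (roughly 2 mm) of where they started. The jar stands on the disc at (588,356) in the top view, and the bystanders have not moved. The arm is clear, so I hand in.

```bash
python3 -c "
from plant import *
print(close_job())"
```

```text
the job is handed in; nothing more can be done
None
```

I moved both bottles to the black mat, yellow first and then blue. I then put the green-lidded jar on the green disc, and returned blue and then yellow to their own places in the bay. The job was handed in at about 45 s. The interface reports no verdict, so I don't know the official result.

**Last checks:**
- **Bottles:** both stand upright and released in the bay. Their caps are within about 1 pixel, roughly 2 mm, of their starting positions in the top and scene views.
- **Jar:** it stands upright in the middle of the disc. It was released about 1 mm from my wrist-camera estimate of the disc centre.
- **Bystanders:** the red-lidded jar, beaker, timer and purple look-alike look unmoved in the final pictures.
- **Arm:** it ended clear of everything.

**Disagreements:** the first network estimates put yellow 4 to 6 mm away in y from my silhouette fits. The top and scene cameras also differed by 2 to 3 mm. The wrist camera settled yellow at y of about 37 mm, and I worked from that. No check failed.

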